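# Seat the film-gate plate on its pins and swing the clip over it

## Task

On the film viewing table the loose metal gate plate is riding on top of the two locating pins of the gate bed. Nudge it along between the guide rails with your fingertips, pushing on its turned-up lip, until its two holes drop over the pins and it lies flat; then push the retaining clip round by its post, fully across the plate until it stops. Do not pick the plate up, and leave the film tin, the film core and the jar alone.

Things in the scene. Friction and masses are not known exactly. Their poses are not given: they have to be found in the camera images.
- bed: Fixed grey gate bed, a block 240 x 140 x 15 mm (x, y, z), flat on the table; origin at the centre of its underside, z up. On its top face two steel guide rails run along x at y = +-45.5 mm, 8 mm wide, 7.5 mm high, from x = -110 to +80, 83 mm apart inside. The plate is to be pushed towards +x of this frame.
- pins (a point): Mid-point between the two fixed pins, on the bed's top face; axes as the bed's. The pins stand at y = +26 and -26 mm from it (x = +20 mm in the bed's frame), 10 mm in diameter, 5 mm high, their upper half tapering to 5 mm.
- plate: Loose aluminium gate plate, 130 x 80 x 6 mm (x, y, z), 0.18 to 0.35 kg; origin at the centre of its underside. Two 12 mm through-holes at x = +20, y = +-26 mm; a 30 x 24 mm window at x = -20, y = 0. It lies between the rails, x along the bed's x, 20 to 38 mm short of its place, its front riding on the pins (3 degrees of tilt), its -x end on the bed. It slides at 1 to 3 N.
- lip (a point): Centre of the outer (-x) face of the plate's turned-up lip, the face to push on: 60 mm wide along y, rising 18 mm above the plate's underside (this point at 11 mm), at x = -65 mm in the plate's frame.
- seat (a point): Point on the bed's top face, 15 mm above the centre of its underside, where the plate's origin lies when seated, axes as the bed's. The plate then lies flat on this face and the pins keep it from sliding on.
- clip (a joint): Angle of the retaining clip, a dark steel bar 14 mm wide, 5 mm thick, 50 mm long from its pivot, its underside 8 mm above the bed's top face. At 0 it points along the bed's +x; it turns clockwise seen from above to its stop at 1.571, across the plate (bed's -y). Starts at 0 to 0.4; about 1 N at the post turns it; stays where left. It clears only a seated plate.
- clip_pivot (a point): Point on the clip's pivot axis, at the level of the bed's top face; at x = +45, y = +58 mm in the bed's frame.
- clip_post (a point): Centre of the black upright post on the clip, 12 mm in diameter, 24 mm tall (13 to 37 mm above the bed's top face), 36 mm from the pivot axis. Push it sideways to turn the clip.
- tin: Bystander: flat round metal film tin, 104 mm in diameter, 32 mm high, loose on the table; origin at the centre of its underside.
- core: Bystander: black plastic film core, a ring 50 mm in outer diameter, 35 mm high, loose on the table; origin at the centre of its underside.
- jar: Bystander: jar with a cap, 48 mm in diameter, 70 mm high, loose on the table; origin at the centre of its underside.
There are look-alikes about, which are no part of the job. Leave any purple or turquoise look-alike of the plate alone.

How it is judged:
By the outcome, as a careful person would: the job done as asked, in the order asked, and still so for the second after the job is handed in, with the robot touching nothing.
It also fails if it takes over 45 s, if anything falls off the work surface, if the arm or the gripper's body presses on something with over 40 N, if the wrist force passes 120 N, or if a joint passes its speed limit or range.

## Robot

A 6-joint arm with a two-finger parallel gripper is mounted at the origin on the work surface. World frame = base frame: x ahead of the robot, y to its left, z up, the work surface at z = 0. Lengths are in m, angles in rad, forces in N, time in s.
With the tool pointing down it reaches from about 0.375 to 0.9 m from the base axis. Payload 3.1 kg.
Tool frame: the origin (TCP) lies midway between the tips of the shut fingers; the grasp point (between the pads) lies 19 mm behind it; x points along the fingers, z is the direction in which the jaws open and shut, and the axes are right-handed (so a half turn about x gives the same grasp; the last joint's range is limited). The gripper opens to 87 mm and grips with 3 to 60 N. Pads are 19 mm wide; open, the fingers measure 117 mm over their backs; the gripper's body (75 mm by 190 mm) begins 51 mm behind the grasp point.
Start: joints at [-1.435, 0.527, 1.433, -0, 1.181, -0.178], TCP at [0.193, -0.594, 0.223] pointing down, gripper open.
Joint ranges: [-3.08, 3.08], [-0.75, 2.2], [0.22, 2.44], [-1.43, 4.57], [0, 2.65], [-2.85, 2.85]. Speed limits (rad/s): [2.79, 2.79, 3.14, 3.14, 3.14, 3.14].

## Interface

Orientations are given as a unit quaternion [x, y, z, w].
In Python, from rig import readout, imaging, robot gives the robot as it stands. The module is installed in compiled form; this text tells all that it offers.
- The arm moves only by the tool play_rows, never from a script. Its argument "rows" is text: rows parted by semicolons, each of 7 numbers parted by spaces: the turn, a rotation vector about the tool's x, y, z in rad, then the shift along the tool's x, y, z in mm, then the closure, from 0 (fully open) to 1 (shut). In form: ax ay az tx ty tz gripper; .... A call has 1 to 8 rows; each row shifts and turns the commanded pose from where the row before left it, along the tool's axes as they then stand; what a row does not reach is not made up. A row lasts 1/12 s, in which the tool goes at most 41.7 mm and 7.16 degrees, less where a joint would pass 70% of its speed; a pose out of reach is approached as far as the arm can. A call with a gripper value outside its range is refused whole. The fingers move at their own pace and stop on an object; "squeeze" is the grip in N (left out, the last holds). Time passes only in rows, so rows that do not move let the fingers close. It gives the time, the measured TCP pose, the force and the opening at its end, in the units of the state.
- readout.get_obs(): the state, without advancing time (a new reading comes with each control period).
- imaging.camera(name): name is "side" or "top"; returns the picture (384x512x3 uint8, blue, green, red); there is no depth.
- imaging.camera_info(name): a dict with "K" (3x3 intrinsics, pixels), "k1" (the pictures are not rectified: a ray, as slopes to the right and down, at radius r is drawn at 1 + k1 r^2 times it, then the intrinsics apply), "world_to_cam" (4x4, takes a point from world to camera coordinates). Camera axes: x right, y down, z forward; pixel columns grow to the right and rows downward; lengths in m; the calibration is good to about 2 mm. A picture is of the moment at which its call begins. camera_info takes no time and is no camera call.
- robot.hand_in(): hands the job in, once; it reports no verdict.
The state is a dict: "time": time; "q": joint angles; "joint_velocities": joint speeds; "joint_torque": joint torques, N m; "position": TCP position; "tool_rot": TCP orientation; "ft_force": force on the tool from outside, world axes, zero at the start; "moment": the same for the moment, N m; "grip_width": finger opening in m.
Only numpy, scipy, OpenCV 4.12 (cv2) and the standard library are available. Lean on these libraries where they do the work, as an engineer would, in place of code of your own. Each camera call takes 0.05 s, during which the arm holds its last target. There are 200 camera calls.

## Working session

There is one attempt and no reset: what is moved stays moved. The work goes in short steps, Python scripts to look and compute and a tool call to move; the robot and the scene stay as the last step left them, time stands still between calls to the robot, and variables do not carry over. Pictures are saved under pics/ and viewed, about 8 in all and at most 12, crops included, and the job is handed in when it is done.

Besides the shell and the picture viewer there is one more tool, called by a JSON object that holds its "api" and its "payload". play_rows: Moves the arm, as the interface text tells. Its arguments: {"type":"object","properties":{"rows":{"type":"string"},"squeeze":{"type":"number"}},"required":["rows"]}

```bash
mkdir -p pics; python3 - <<'E'
from rig import readout, imaging, robot
import cv2
for n in ("top","side"):
    cv2.imwrite(f"pics/{n}0.png",imaging.camera(n)); i=imaging.camera_info(n); print(n,i)
o=readout.get_obs(); print(o)
E
```

```text
top {'K': array([[389.22854704,   0.        , 259.16498846],
       [  0.        , 389.22854704, 188.46194033],
       [  0.        ,   0.        ,   1.        ]]), 'k1': -0.029180441560436643, 'world_to_cam': array([[ 0.00207678, -0.99969546, -0.02458999,  0.07844347],
       [-0.99114262,  0.00120744, -0.13279628,  0.57803552],
       [ 0.13278553,  0.02464798, -0.99083827,  0.83342166],
       [ 0.        ,  0.        ,  0.        ,  1.        ]])}
side {'K': array([[474.78341853,   0.        , 250.86747304],
       [  0.        , 474.78341853, 189.40683891],
       [  0.        ,   0.        ,   1.        ]]), 'k1': 0.029233301882065525, 'world_to_cam': array([[ 0.97735842, -0.21142764, -0.0082991 , -0.54392275],
       [-0.14648946, -0.64782707, -0.74757002,  0.15738056],
       [ 0.15268058,  0.73185958, -0.66413116,  0.89738114],
       [ 0.        ,  0.        ,  0.        ,  1.        ]])}
{'time': 0.1, 'q': array([-1.43550154e+00,  5.28398907e-01,  1.43376454e+00, -2.10201964e-05,
        1.18135974e+00, -1.78536156e-01]), 'joint_velocities': array([-0.00042341, -0.0028545 , -0.00371381,  0.00252819, -0.00142131,
        0.00030335]), 'joint_torque': array([-4.04328739e-04, -4.40986097e+01, -1.77150589e+01,  6.33687736e-02,
        5.33748034e-02, -5.05046876e-05]), 'position': array([ 0.19285292, -0.59382458,  0.22165673]), 'tool_rot': array([ 0.41620656,  0.57247161, -0.41523016,  0.57151751]), 'ft_force': array([-0.74528443,  0.65065333, -0.07828102]), 'moment': array([-0.0489316 ,  0.04533567,  0.01996757]), 'grip_width': 0.0873197600589726}
```

View pics/top0.png

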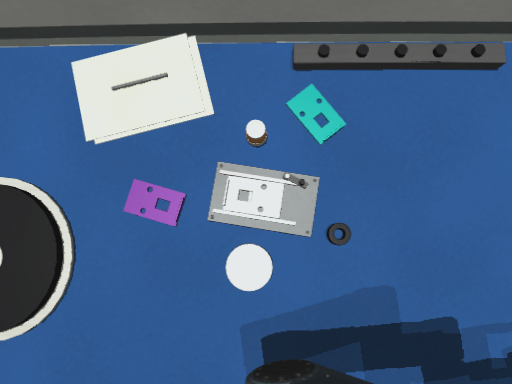

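View pics/side0.png

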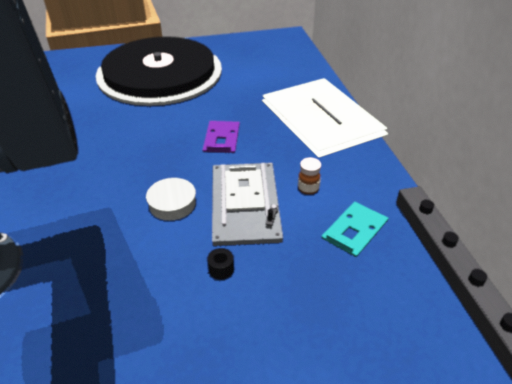

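```bash
python3 - <<'E'
import cv2
a=cv2.imread("pics/top0.png")[150:250,200:330]; cv2.imwrite("pics/topc.png",cv2.resize(a,None,fx=6,fy=6,interpolation=cv2.INTER_CUBIC))
a=cv2.imread("pics/side0.png")[155:250,200:300]; cv2.imwrite("pics/sidec.png",cv2.resize(a,None,fx=6,fy=6,interpolation=cv2.INTER_CUBIC))
E
```

```text
(no output)
```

View pics/topc.png

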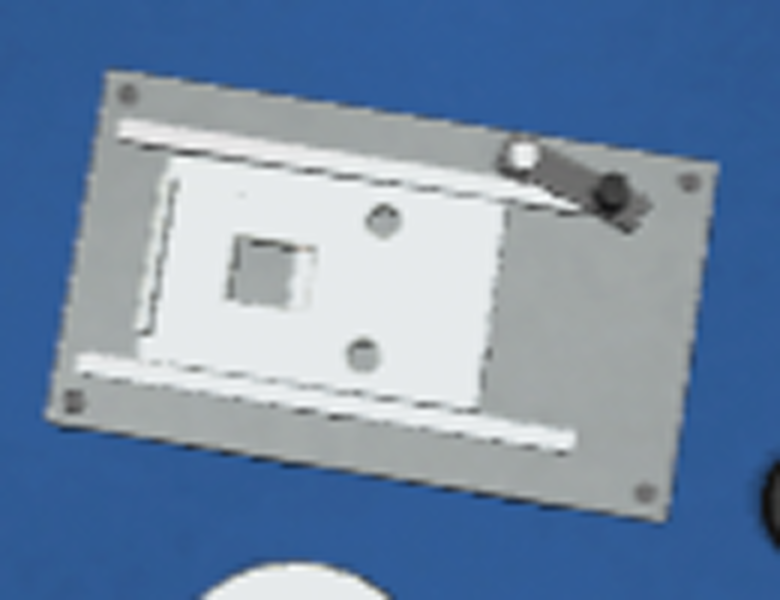

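View pics/sidec.png

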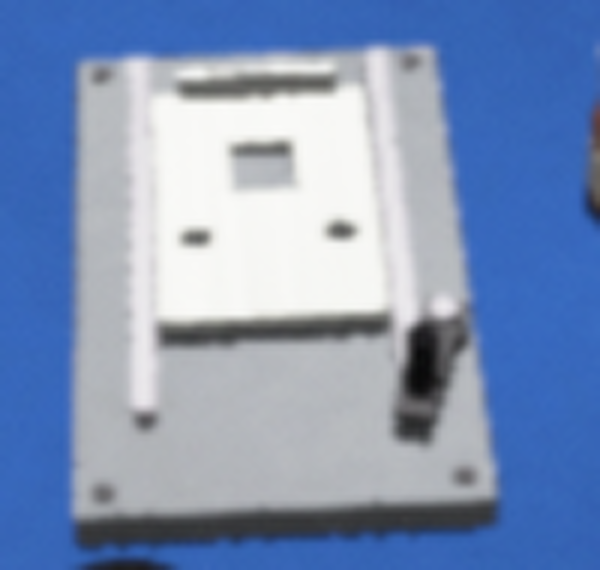

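The top crop shows the bed corners at (108,72), (719,163), (665,520) and (47,418), the plate holes at (383,220) and (362,355), and the lip on the left. The clip pivot is at (523,155) and the post at (611,192). The side crop agrees, with bed +x towards the viewer.

```bash
cat > h.py <<'E'
import numpy as np, cv2
from rig import readout, imaging, robot
from scipy.optimize import least_squares
I={n:imaging.camera_info(n) for n in("top","side")}
def proj(n,P):
    i=I[n];P=np.atleast_2d(P);c=P@i["world_to_cam"][:3,:3].T+i["world_to_cam"][:3,3]
    s=c[:,:2]/c[:,2:];s=s*(1+i["k1"]*(s**2).sum(1,keepdims=True));return s*i["K"][0,0]+i["K"][:2,2]
def ray(n,uv,z):
    f=lambda p:(proj(n,[p[0],p[1],z])[0]-uv)
    return least_squares(f,[.5,0]).x
def bedw(p,B):
    x,y,t=p;B=np.atleast_2d(B)/1000.;c,s=np.cos(t),np.sin(t)
    return np.c_[x+c*B[:,0]-s*B[:,1],y+s*B[:,0]+c*B[:,1],B[:,2]]
def tobed(p,w):
    x,y,t=p;c,s=np.cos(t),np.sin(t);d=np.array(w)-[x,y];return 1000*np.array([c*d[0]+s*d[1],-s*d[0]+c*d[1]])
E
python3 - <<'E'
from h import *
T=lambda a,o:np.array(o)+(np.array(a)+.5)/6-.5
tp=T([(108,72),(719,163),(665,520),(47,418)],(200,150)); sp=T([(80,60),(435,48),(495,500),(78,518)],(200,155))
Bt=[(-120,70,15),(120,70,15),(120,-70,15),(-120,-70,15)];Bs=[(-120,-70,15),(-120,70,15),(120,70,15),(120,-70,15)]
rt=lambda p:(proj("top",bedw(p,Bt))-tp).ravel(); rs=lambda p:(proj("side",bedw(p,Bs))-sp).ravel()
for f in(rt,rs,lambda p:np.r_[rt(p),rs(p)]):
    r=least_squares(f,[.5,0.,-1.7]);print(r.x.round(4),np.abs(r.fun).max().round(2))
p=r.x
if 1: np.save("bed.npy",p)
def pr(lbl,n,a,h):
    o=(200,150) if n=="top" else (200,155); print(lbl,n,tobed(p,ray(n,T(a,o),.015+h/1000)).round(1))
for n,L in(("top",[("holeL",(383,220),9.5),("holeR",(362,355),9.5),("front",(494,305),12),("lip top",(160,255),18),("lip bot edge out",(152,255),18),("pivot",(523,155),18),("post",(611,190),37)]),
 ("side",[("holeL",(342,230),9.5),("holeR",(195,237),9.5),("front",(275,322),12),("lip outer top",(255,64),18),("pivot",(446,303),18),("post",(426,328),37)])):
    for l,a,h in L: pr(l,n,a,h)
for l,uv,z in(("tin",(249,267),.032),("core",(339,234),.035),("jar",(256,128),.07)): 
    w=ray("top",np.array(uv),z);print(l,w.round(3),tobed(p,w).round(0))
E
```

```text
[ 0.5589  0.0694 -1.729 ] 0.93
[ 0.5585  0.0703 -1.7315] 0.82
[ 0.5586  0.0698 -1.7304] 0.99
holeL top [-3.8 26.2]
holeR top [ -3.4 -25.9]
front top [42.8  0.5]
lip top top [-84.4  -1.4]
lip bot edge out top [-87.4  -1.8]
pivot top [44.8 57.8]
post top [78.4 46.7]
holeL side [-5.1 25.5]
holeR side [ -4.7 -27.2]
front side [43.5 -0.7]
lip outer top side [-91.6  -2.1]
pivot side [44.  58.3]
post side [75.5 48.4]
tin [0.404 0.101] [  -6. -157.]
core [ 0.477 -0.098] [179. -54.]
jar [0.709 0.085] [-39. 146.]
```

```bash
cat >> h.py <<'E'
from scipy.spatial.transform import Rotation as R
def go(b,z,yawdir=0,p=None):
    """b: bed xy mm of the TCP; print tool-frame turn (x) and then shift after turn"""
    p=np.load("bed.npy") if p is None else p
    o=readout.get_obs();M=R.from_quat(o["tool_rot"])
    w=bedw(p,(*b,0))[0];w[2]=z
    t=p[2]+np.pi/2+yawdir          # desired tool z heading = bed y
    best=None
    for k in(0,np.pi):
        zz=np.array([np.cos(t+k),np.sin(t+k),0]);xx=np.array([0,0,-1.]);D=R.from_matrix(np.c_[xx,np.cross(zz,xx),zz])
        rv=(M.inv()*D).as_rotvec()
        if best is None or np.linalg.norm(rv)<np.linalg.norm(best[0]):best=(rv,D)
    d=w-o["position"]
    print("t",o["time"],"tcp bed",tobed(p,o["position"][:2]).round(1),"z",o["position"][2].round(4),"q6",o["q"][5].round(2),"F",o["ft_force"].round(1))
    print("turn",best[0].round(3),"then shift mm",(1000*best[1].inv().apply(d)).round(1),"shift now",(1000*M.inv().apply(d)).round(1),"world",w.round(3))
E
python3 -c "
from h import *
go((-109,0),.10)"
```

```text
t 0.1 tcp bed [ 713.3 -255.7] z 0.2217 q6 -0.18 F [-0.7  0.7 -0.1]
turn [-1.097e+00 -2.000e-03 -1.000e-03] then shift mm [121.7 822.3 255.7] shift now [ 123.   602.4 -615. ] world [0.576 0.177 0.1  ]
```

{"api": "play_rows", "payload": {"rows": "-0.11 0 0 0 0 0 1;-0.11 0 0 0 0 0 1;-0.11 0 0 0 0 0 1;-0.11 0 0 0 0 0 1;-0.11 0 0 0 0 0 1;-0.11 0 0 0 0 0 1;-0.11 0 0 0 0 0 1;-0.11 0 0 0 0 0 1", "squeeze": 20}}

```text
time: 0.77
position: [0.1929, -0.594, 0.222]
tool_rot: [0.131, 0.695, -0.13, 0.695]
ft_force: [-0.5, 0.4, -0.9]
grip_width: 0.0416
```

{"api": "play_rows", "payload": {"rows": "-0.11 0 0 0 0 0 1;-0.107 0 0 0 0 0 1;0 0 0 0 34 10.5 1;0 0 0 0 34 10.5 1;0 0 0 0 34 10.5 1;0 0 0 0 34 10.5 1;0 0 0 0 34 10.5 1;0 0 0 0 34 10.5 1"}}

```text
time: 1.43
position: [0.2879, -0.4012, 0.2222]
tool_rot: [0.057, 0.705, -0.056, 0.705]
ft_force: [0.5, -0.2, -0.0]
grip_width: 0.0008
```

{"api": "play_rows", "payload": {"rows": "0 0 0 0 34 10.5 1;0 0 0 0 34 10.5 1;0 0 0 0 34 10.5 1;0 0 0 0 34 10.5 1;0 0 0 0 34 10.5 1;0 0 0 0 34 10.5 1;0 0 0 0 34 10.5 1;0 0 0 0 34 10.5 1"}}

```text
time: 2.1
position: [0.4141, -0.1462, 0.2224]
tool_rot: [0.057, 0.705, -0.057, 0.705]
ft_force: [-0.2, -0.3, -0.1]
grip_width: 0.0003
```

{"api": "play_rows", "payload": {"rows": "0 0 0 0 34 10.5 1;0 0 0 0 34 10.5 1;0 0 0 0 34 10.5 1;0 0 0 0 34 10.5 1;0 0 0 0 34 10.5 1;0 0 0 0 34 10.5 1;0 0 0 0 34 10.5 1;0 0 0 0 34 10.5 1"}}

```text
time: 2.77
position: [0.5403, 0.109, 0.2222]
tool_rot: [0.056, 0.705, -0.056, 0.705]
ft_force: [2.0, 0.5, -0.5]
grip_width: 0.0003
```

```bash
python3 -c "
from h import *
go((-109,0),.06)"
```

```text
t 2.7667 tcp bed [-35.8 -24.3] z 0.2222 q6 0.16 F [ 2.   0.5 -0.5]
turn [-0.    -0.001  0.   ] then shift mm [162.2  73.2  24.3] shift now [162.2  73.2  24.5] world [0.576 0.177 0.06 ]
```

{"api": "play_rows", "payload": {"rows": "0 0 0 0 34 11 1;0 0 0 0 34 11 1;0 0 0 30 0 0 1;0 0 0 40 0 0 1;0 0 0 40 0 0 1;0 0 0 40 0 0 1;0 0 0 0 0 0 1;0 0 0 0 0 0 1"}}

```text
time: 3.43
position: [0.5703, 0.1706, 0.07]
tool_rot: [0.056, 0.707, -0.057, 0.702]
ft_force: [0.4, -0.6, 1.1]
grip_width: 0.0002
```

```bash
python3 -c "
from h import *
go((-108,0),.022)
cv2.imwrite('pics/s1.png',cv2.resize(imaging.camera('side')[110:260,170:330],None,fx=4,fy=4,interpolation=cv2.INTER_CUBIC))"
```

```text
t 3.4333 tcp bed [-101.4   -4.5] z 0.07 q6 0.26 F [ 0.4 -0.6  1.1]
turn [-0.    -0.007  0.002] then shift mm [48.   6.6  4.5] shift now [47.9  6.7  4.8] world [0.576 0.176 0.022]
```

View pics/s1.png

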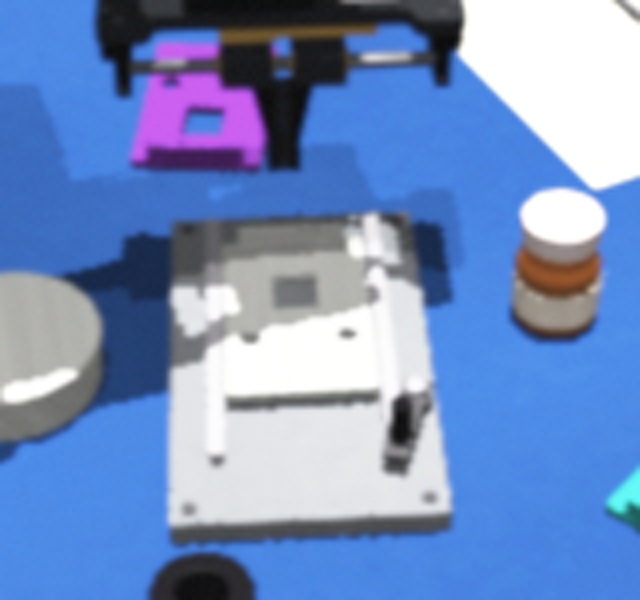

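The side view shows the shut fingers at (285,165), just behind the bed's -x end. The plate still rides on the pins, and the jar at right is well clear.

{"api": "play_rows", "payload": {"rows": "0 -0.007 0.002 0 8 4.5 1;0 0 0 0 0 0 1;0 0 0 15 0 0 1;0 0 0 15 0 0 1;0 0 0 12 0 0 1;0 0 0 6 0 0 1;0 0 0 0 0 0 1"}}

```text
time: 4.07
position: [0.5787, 0.1781, 0.0246]
tool_rot: [0.057, 0.702, -0.056, 0.707]
ft_force: [-0.1, -0.1, -0.0]
grip_width: 0.0004
```

```bash
python3 -c "
from h import *
go((-76,0),.021)"
```

```text
t 4.0667 tcp bed [-110.1    2.6] z 0.0246 q6 0.27 F [-0.1 -0.1 -0. ]
turn [-0.     0.007 -0.002] then shift mm [  3.6 -34.1  -2.6] shift now [  3.5 -34.2  -2.6] world [0.571 0.145 0.021]
```

{"api": "play_rows", "payload": {"rows": "0 0 0 2.5 -3 -2.5 1;0 0 0 0 -3 0 1;0 0 0 0 -3 0 1;0 0 0 0 -3 0 1;0 0 0 0 -2 0 1;0 0 0 0 -2 0 1;0 0 0 0 -2 0 1"}}

```text
time: 4.65
position: [0.5741, 0.1608, 0.0225]
tool_rot: [0.057, 0.702, -0.056, 0.708]
ft_force: [0.2, 2.4, 2.6]
grip_width: 0.0006
```

{"api": "play_rows", "payload": {"rows": "0 0 0 0 -2 0 1;0 0 0 0 -2 0 1;0 0 0 0 -2 0 1;0 0 0 0 0 0 1"}}

```text
time: 4.98
position: [0.5726, 0.1543, 0.022]
tool_rot: [0.057, 0.702, -0.056, 0.707]
ft_force: [-0.1, 1.0, 1.6]
grip_width: 0.0005
```

```bash
python3 -c "
from h import *
go((-76,0),.022)"
```

```text
t 4.9833 tcp bed [-85.7   0.4] z 0.022 q6 0.23 F [-0.1  1.   1.6]
turn [-0.001  0.007 -0.002] then shift mm [ 0.  -9.7 -0.4] shift now [ 0.  -9.7 -0.4] world [0.571 0.145 0.022]
```

{"api": "play_rows", "payload": {"rows": "0 0 0 0 -2 0 1;0 0 0 0 -2 0 1;0 0 0 0 -2 0 1;0 0 0 0 0 0 1"}}

```text
time: 5.32
position: [0.5707, 0.1479, 0.0216]
tool_rot: [0.056, 0.703, -0.056, 0.707]
ft_force: [-0.2, -0.7, -0.4]
grip_width: 0.0005
```

{"api": "play_rows", "payload": {"rows": "0 0 0 0 -1 0 1;0 0 0 0 -1 0 1;0 0 0 0 -1 0 1;0 0 0 0 0 0 1"}}

```text
time: 5.65
position: [0.5707, 0.1456, 0.0217]
tool_rot: [0.057, 0.703, -0.056, 0.707]
ft_force: [0.2, 0.6, 0.3]
grip_width: 0.0005
```

{"api": "play_rows", "payload": {"rows": "0 0 0 0 -1 0 1;0 0 0 0 0 0 1"}}

```text
time: 5.82
position: [0.5708, 0.1448, 0.0219]
tool_rot: [0.057, 0.702, -0.056, 0.707]
ft_force: [0.6, 0.5, 0.0]
grip_width: 0.0004
```

```bash
python3 -c "
from h import *
go((-74.5,0),.022)
b=np.load('bed.npy')
for n in('top','side'):
  u,v=proj(n,bedw(b,(0,0,15)))[0].astype(int)
  im=imaging.camera(n)
  cv2.imwrite(f'pics/p_{n}.png',cv2.resize(im[v-45:v+65,u-65:u+65],None,fx=3,fy=3,interpolation=cv2.INTER_CUBIC))
cv2.imwrite('pics/p.png',np.hstack([cv2.imread('pics/p_top.png'),cv2.imread('pics/p_side.png')]))
"
```

```text
t 5.8167 tcp bed [-76.    0.1] z 0.0219 q6 0.22 F [0.6 0.5 0. ]
turn [-0.     0.007 -0.002] then shift mm [-0.1 -1.5 -0.1] shift now [-0.1 -1.5 -0.1] world [0.57  0.143 0.022]
```

View pics/p.png

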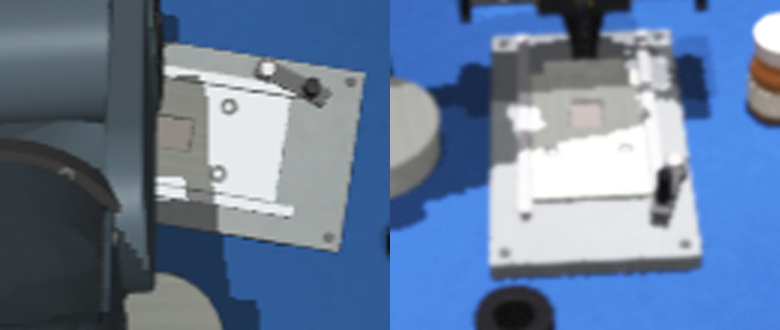

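Pins now show as light discs inside the holes, at (230,106) and (218,173), so the plate seems to have dropped. I'll push on gently to feel the stop.

{"api": "play_rows", "payload": {"rows": "0 0 0 0 -1 0 1;0 0 0 0 -1 0 1;0 0 0 0 0 0 1"}}

```text
time: 6.17
position: [0.5709, 0.1439, 0.022]
tool_rot: [0.058, 0.702, -0.056, 0.708]
ft_force: [0.8, 4.5, -1.0]
grip_width: 0.0004
```

{"api": "play_rows", "payload": {"rows": "0 0 0 0 -1 0 1;0 0 0 0 0 0 1"}}

```text
time: 6.33
position: [0.5709, 0.1438, 0.0221]
tool_rot: [0.059, 0.702, -0.055, 0.708]
ft_force: [1.4, 8.1, -1.0]
grip_width: 0.0006
```

{"api": "play_rows", "payload": {"rows": "0 0 0 0 -1 0 1;0 0 0 0 0 0 1"}}

```text
time: 6.5
position: [0.5709, 0.1437, 0.0222]
tool_rot: [0.059, 0.702, -0.055, 0.708]
ft_force: [0.6, 10.9, -1.2]
grip_width: 0.0004
```

{"api": "play_rows", "payload": {"rows": "0 0 0 0 6 0 1;0 0 0 0 8 0 1;0 0 0 -20 0 0 1;0 0 0 -40 0 0 1;0 0 0 -20 0 0 1;0 0 0 0 0 0 1"}}

```text
time: 7.0
position: [0.5755, 0.1551, 0.1068]
tool_rot: [0.057, 0.699, -0.055, 0.711]
ft_force: [1.3, -0.4, -0.8]
grip_width: 0.0002
```

```bash
python3 -c "
from h import *
go((86.8,71.3),.1,-.3-np.pi/2)"
```

```text
t 7.0 tcp bed [-87.    3.1] z 0.1068 q6 0.24 F [ 1.3 -0.4 -0.8]
turn [-1.271  0.017  0.007] then shift mm [   6.8 -116.5 -145.8] shift now [   7.2 -173.8   68.1] world [ 0.615 -0.027  0.1  ]
```

{"api": "play_rows", "payload": {"rows": "-0.106 0.003 0.001 0 0 0 1;-0.106 0 0 0 0 0 1;-0.106 0 0 0 0 0 1;-0.106 0 0 0 0 0 1;-0.106 0 0 0 0 0 1;-0.106 0 0 0 0 0 1;-0.106 0 0 0 0 0 1;-0.106 0 0 0 0 0 1"}}

```text
time: 7.67
position: [0.5713, 0.1545, 0.1011]
tool_rot: [-0.24, 0.664, 0.24, 0.666]
ft_force: [-0.0, 0.5, 0.5]
grip_width: 0.0006
```

{"api": "play_rows", "payload": {"rows": "-0.106 0 0 0 0 0 1;-0.106 0 0 0 0 0 1;-0.106 0 0 0 0 0 1;-0.106 0 0 0 0 0 1;0 0 0 0 -20 -25 1;0 0 0 0 -20 -25 1;0 0 0 0 -20 -25 1;0 0 0 0 -20 -25 1"}}

```text
time: 8.33
position: [0.5989, 0.0286, 0.1009]
tool_rot: [-0.373, 0.599, 0.374, 0.602]
ft_force: [0.9, 0.1, 0.1]
grip_width: 0.0005
```

{"api": "play_rows", "payload": {"rows": "0 0 0 0 -18 -23 1;0 0 0 0 -18 -23 1;0 0 0 0 0 0 1;0 0 0 0 0 0 1"}}

```text
time: 8.67
position: [0.6111, -0.0293, 0.1009]
tool_rot: [-0.372, 0.6, 0.372, 0.603]
ft_force: [0.8, 0.3, 0.2]
grip_width: 0.0002
```

```bash
python3 -c "
from h import *
go((86.8,71.3),.036,-.3-np.pi/2)
b=np.load('bed.npy')
for n in('top','side'):
  u,v=proj(n,bedw(b,(0,0,15)))[0].astype(int)
  im=imaging.camera(n)
  cv2.imwrite(f'pics/p_{n}.png',cv2.resize(im[v-45:v+65,u-65:u+65],None,fx=3,fy=3,interpolation=cv2.INTER_CUBIC))
cv2.imwrite('pics/p2.png',np.hstack([cv2.imread('pics/p_top.png'),cv2.imread('pics/p_side.png')]))
"
```

```text
t 8.6667 tcp bed [89.5 67.6] z 0.1009 q6 -1.34 F [0.8 0.3 0.2]
turn [-0.002  0.003  0.002] then shift mm [64.9 -2.8  3.7] shift now [64.9 -2.7  3.4] world [ 0.615 -0.027  0.036]
```

View pics/p2.png

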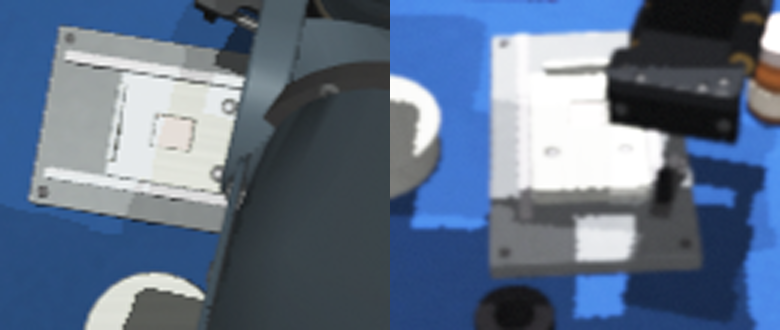

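The plate's holes show the pins, and its front edge lies close to the bed. The gripper is beyond the post, so I'll descend.

{"api": "play_rows", "payload": {"rows": "0 0 0 15 -3 3.5 1;0 0 0 20 0 0 1;0 0 0 15 0 0 1;0 0 0 10 0 0 1;0 0 0 5 0 0 1;0 0 0 0 0 0 1"}}

```text
time: 9.27
position: [0.6147, -0.0244, 0.0355]
tool_rot: [-0.373, 0.599, 0.374, 0.601]
ft_force: [0.7, -0.9, 0.6]
grip_width: 0.0007
```

```bash
python3 -c "
from h import *
go((45+34.4+.296*15.5,58-10.6+.955*15.5),.036,-.3-np.pi/2)
M=R.from_quat(readout.get_obs()['tool_rot']).as_matrix();b=np.load('bed.npy');print([tobed((0,0,b[2]),M[:2,k]).round()/1000 for k in(1,2)])"
```

```text
t 9.2667 tcp bed [84.1 70.3] z 0.0355 q6 -1.34 F [ 0.7 -0.9  0.6]
turn [0.002 0.003 0.   ] then shift mm [-0.5  7.8 -2.3] shift now [-0.5  7.8 -2.3] world [ 0.607 -0.023  0.036]
[array([-0.294, -0.956]), array([-0.956,  0.294])]
```

{"api": "play_rows", "payload": {"rows": "0 0 0 0 4 -1 1;0 0 0 0 3.8 -1.3 1;0.1 0 0 0 3.7 -1.4 1;0.1 0 0 0 3.7 -1.4 1;0.1 0 0 0 3.7 -1.4 1;0.1 0 0 0 3.7 -1.4 1;0 0 0 0 0 0 1"}}

```text
time: 9.85
position: [0.5922, -0.0205, 0.0378]
tool_rot: [-0.246, 0.661, 0.246, 0.665]
ft_force: [-0.7, -0.4, -0.1]
grip_width: 0.0005
```

{"api": "play_rows", "payload": {"rows": "0.1 0 0 0 3.7 -1.4 1;0.1 0 0 0 3.7 -1.4 1;0.1 0 0 0 3.7 -1.4 1;0.1 0 0 0 3.7 -1.4 1;0 0 0 0 0 0 1"}}

```text
time: 10.27
position: [0.5797, -0.0107, 0.0374]
tool_rot: [-0.11, 0.697, 0.111, 0.7]
ft_force: [0.7, 0.9, 0.4]
grip_width: 0.0006
```

```bash
python3 -c "
from h import *
t=1.1;r=np.array([np.cos(t),-np.sin(t)]);m=np.array([-np.sin(t),-np.cos(t)])
go(np.array([45,58])+36*r-15.5*m,.036,-t-np.pi/2)"
```

```text
t 10.2667 tcp bed [76.1 33.6] z 0.0374 q6 -0.53 F [0.7 0.9 0.4]
turn [ 0.002  0.005 -0.001] then shift mm [ 1.4  1.2 -0.1] shift now [ 1.4  1.2 -0.1] world [ 0.579 -0.01   0.036]
```

{"api": "play_rows", "payload": {"rows": "0.1 0 0 0.5 4.2 -1.4 1;0.1 0 0 0.5 4.2 -1.4 1;0.1 0 0 0 3.7 -1.4 1;0.1 0 0 0 3.7 -1.4 1;0 0 0 0 0 0 1"}}

```text
time: 10.68
position: [0.572, 0.004, 0.0362]
tool_rot: [0.031, 0.705, -0.029, 0.708]
ft_force: [0.1, -0.5, -0.1]
grip_width: 0.0006
```

{"api": "play_rows", "payload": {"rows": "0.07 0 0 0 2.6 -1 1;0 0 0 0 0 0 1"}}

```text
time: 10.85
position: [0.5713, 0.0064, 0.036]
tool_rot: [0.055, 0.703, -0.053, 0.707]
ft_force: [-0.8, 0.4, -0.5]
grip_width: 0.0007
```

{"api": "play_rows", "payload": {"rows": "0 0 0 0 1 0 1;0 0 0 0 1 0 1;0 0 0 0 0 0 1"}}

```text
time: 11.1
position: [0.5714, 0.0071, 0.0359]
tool_rot: [0.054, 0.704, -0.054, 0.706]
ft_force: [-1.7, -4.4, 1.6]
grip_width: 0.0006
```

```bash
python3 -c "
from h import *
go((60.5,22),.036)"
```

```text
t 11.1 tcp bed [59.8 22.6] z 0.0359 q6 -0.03 F [-1.7 -4.4  1.6]
turn [ 0.006  0.004 -0.001] then shift mm [-0.1 -0.7 -0.6] shift now [-0.1 -0.7 -0.6] world [0.571 0.007 0.036]
```

Force is rising at the expected stop. I'll push a touch more, then retreat (back, up, away) and look.

{"api": "play_rows", "payload": {"rows": "0 0 0 0 1 0 1;0 0 0 0 1 0 1;0 0 0 0 0 0 1"}}

```text
time: 11.35
position: [0.5714, 0.0074, 0.036]
tool_rot: [0.053, 0.704, -0.054, 0.706]
ft_force: [-3.3, -11.8, 3.1]
grip_width: 0.0004
```

{"api": "play_rows", "payload": {"rows": "0 0 0 0 -6 0 1;0 0 0 0 -12 0 1;0 0 0 -30 0 0 1;0 0 0 -40 0 0 1;0 0 0 -40 0 0 1;0 0 0 -40 -20 0 1;0 0 0 0 -35 0 1;0 0 0 0 -35 0 1"}}

```text
time: 12.02
position: [0.5562, -0.0962, 0.186]
tool_rot: [0.055, 0.701, -0.054, 0.709]
ft_force: [1.3, -0.5, 0.1]
grip_width: 0.0003
```

{"api": "play_rows", "payload": {"rows": "0 0 0 0 -35 0 1;0 0 0 0 -35 0 1;0 0 0 0 -35 0 1;0 0 0 0 -35 0 1;0 0 0 0 -35 0 1;0 0 0 0 -35 0 1;0 0 0 0 -35 0 1;0 0 0 0 0 0 1"}}

```text
time: 12.68
position: [0.5151, -0.3451, 0.182]
tool_rot: [0.056, 0.702, -0.058, 0.707]
ft_force: [-0.0, -0.1, 0.8]
grip_width: 0.0005
```

```bash
python3 - <<'E'
from h import *
b=np.load('bed.npy')
for n in('top','side'):
  im=imaging.camera(n); u,v=proj(n,bedw(b,(0,0,15)))[0].astype(int)
  cv2.imwrite(f'pics/f_{n}0.png',im)
  cv2.imwrite(f'pics/f_{n}.png',cv2.resize(im[v-50:v+80,u-65:u+95],None,fx=5,fy=5,interpolation=cv2.INTER_CUBIC)[:600,:400*2]); print(n,u,v)
a,c=cv2.imread('pics/f_top.png'),cv2.imread('pics/f_side.png')
cv2.imwrite('pics/f.png',cv2.resize(np.hstack([a[:,:650],c[:,:650]]),(800,369),interpolation=cv2.INTER_AREA))
print({k:proj('top',bedw(b,P))[0].round(1) for k,P in dict(post=(45,22,52),hole=(20,26,21),front=(65,0,21)).items()})
E
```

```text
top 263 198
side 244 198
{'post': array([284.8, 189.8]), 'hole': array([273.7, 188.2]), 'front': array([291.5, 202.4])}
```

View pics/f_top.png

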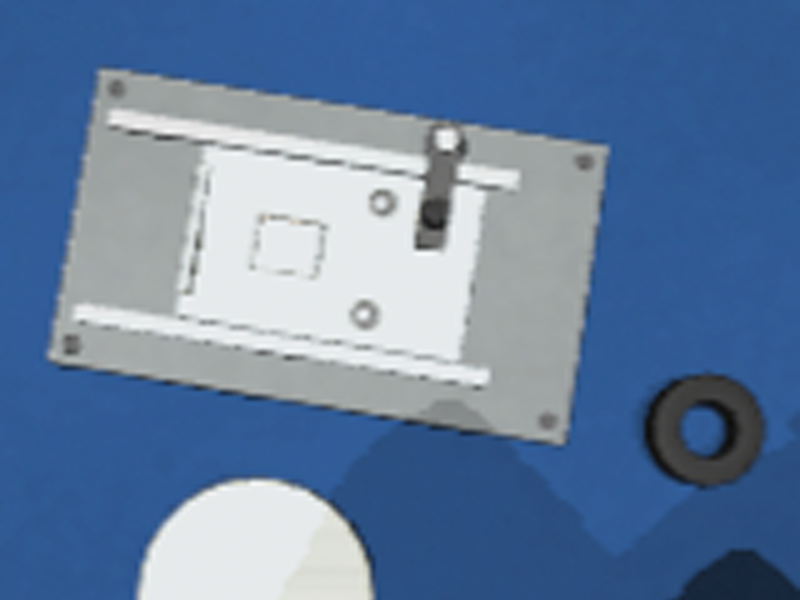

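View pics/f_side.png

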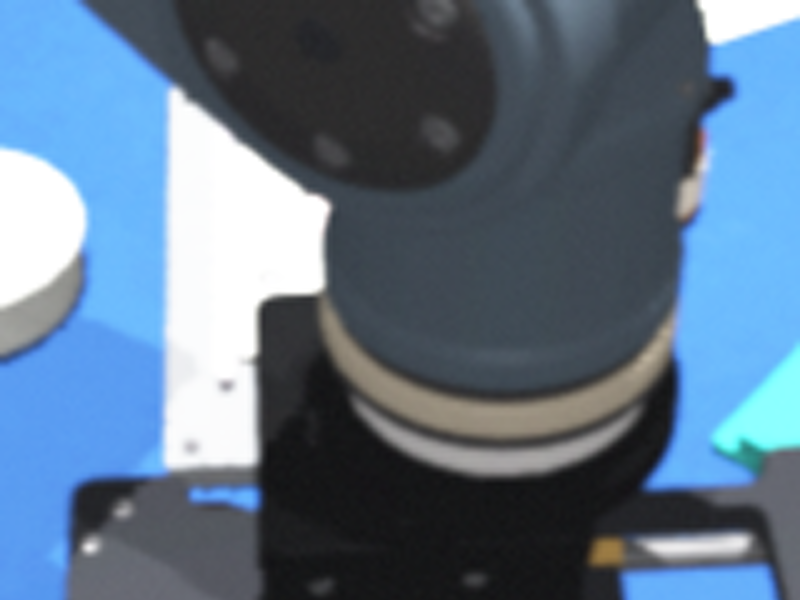

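The top view shows the clip square across the plate: pivot (447,138), post (434,213). The pins sit centred in both holes, at (383,203) and (364,315). The arm blocks the side view, but the top view is enough.

```bash
python3 -c "
from rig import robot,readout
print(readout.get_obs()['ft_force'].round(1)); print(robot.hand_in())"
```

```text
[-0.7 -0.3  0.8]
the job is handed in; nothing more can be done
None
```

The job is done and handed in at about 12.8 s. I pushed the plate by its lip with the shut fingertips until its holes dropped over the pins. I then pushed the clip round by its post to its stop and moved the arm clear.

**Plate:** the push met a firm stop at about 11 N, with the lip where it should be when seated (finger about 0.5 mm from the predicted position). Both pins show inside the holes in the final top view.

**Clip:** the push on the post also met a firm stop, at about 12 N. In the top view the post is within 1 pixel of its predicted place at 1.571 rad, and the bar lies across the plate.

**Not checked:** in the final side view the arm hid the plate and clip, so the end state rests on the top view and the measured forces. I never deliberately touched the tin, core or jar. The tin and core look undisturbed in the final top view. The jar was outside that crop and only partly visible from the side, so I did not measure it again.

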